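# Release the ratchet clamp and tray the sanding block

## Task

The glue on the cork sanding block in the ratchet clamp has set. Lift the clamp's pawl by its upright tab and keep it up until the spring has drawn the toothed bar right back; only then take the block out of the clamp and lay it flat inside the shallow wooden tray. The other cork block on the bench is not wanted.

Things in the scene. Friction and masses are not known exactly. Their poses are not given: they have to be found in the camera images.
- pawl_tab (a point): Middle of the ribbed steel tab that stands up from the pawl's free end over the toothed bar, 72 mm above the bench. Tab: 14 mm across the bar (x), 16 mm along it (y); it reaches 11 mm above this point and 18 mm below it. Pawl down: y runs along the bar from the work to the spring housing, z up. Beside the tab all is free down to 50 mm above the bench, also when the bar comes back.
- pawl (a joint): Swing of the pawl (rad): 0 down in the teeth, clear of them from 0.13, stop at 0.7. It turns about a pin along x, 59 mm further along +y and 33 mm lower than the tab point, so the tab moves up and towards +y together (18 mm up, 15 mm along at 0.35 rad). About 2 to 4 N at the tab lift it; a light spring drops it back when let go.
- clamp_bar (a joint): Slide of the toothed bar away from the work, along the clamp's y (m): 0 clamped, 0.040 fully back. The pawl holds it; once that is lifted and kept up, a spring (about 8 N) draws it back within a second. The wooden jaw on its end has a steel lip 9 mm over the work's top while clamped; fully back it is 31 mm clear of the work. Bar and jaw stay below 48 mm above the bench.
- cork_work: Clamped brown cork sanding block, 51 (x) x 86 (y) x 29 mm high, about 50 g; origin at the centre of its underside, z up. It starts on the clamp's 12 mm thick base board between a fixed jaw (50 mm high) at its -y end and the bar's jaw at +y; the tab is 116 mm from its centre along +y. Its long sides, 51 mm apart, are free to grip. An identical block lies loose on the bench.
- wood_tray: Shallow open tray of dark wood, 150 mm (its x) by 190 mm (its y), rim 18 mm high, walls 6 mm, floor 6 mm thick, about 0.4 kg, loose on the bench. Origin at the centre of its underside, z up.
There are look-alikes about, which are no part of the job. What is shaped like the cork_work but orange is not meant.

How it is judged:
On the way:
1. the pawl is lifted and the clamp bar has slid back (at least 30 of its 40 mm) (value of joint clamp_bar above 0.03 m), for 0.2 s.
At the end, for the whole second after the job is handed in: The clamp bar is back (at least 30 mm) and the block from the clamp lies flat on the tray floor (underside 2 to 11 mm above that of the tray, within 0.15 rad of level), its centre within 50 mm of the tray centre along the tray x and 65 mm along its y, let go and at rest (value of joint clamp_bar above 0.03 m and x of cork_work in the frame of wood_tray between -0.05 and 0.05 m and y of cork_work in the frame of wood_tray between -0.065 and 0.065 m and z of cork_work in the frame of wood_tray between 0.002 and 0.011 m and angle between cork_work's own z axis and vertical below 0.15 rad and linear speed of cork_work below 0.02 m/s); the robot touches nothing.
It fails at once if the block is dragged or pulled more than 12 mm while the bar still holds it (bar back less than 20 mm) (value of joint clamp_bar below 0.02 m and distance of cork_work from where it was at the start of the episode above 0.012 m).
It also fails if it takes over 51 s, if anything falls off the work surface, if the arm or the gripper's body presses on something with over 40 N, if the wrist force passes 120 N, or if a joint passes its speed limit or range.

## Robot

A 6-joint arm with a two-finger parallel gripper is mounted at the origin on a cart in front of the work surface, level with it; the furniture and walls round the work are solid. World frame = base frame: x ahead of the robot, y to its left, z up, the work surface at z = 0. Lengths are in m, angles in rad, forces in N, time in s.
With the tool pointing down it reaches from about 0.375 to 0.975 m from the base axis. Payload 3.8 kg.
Tool frame: the origin (TCP) lies midway between the tips of the shut fingers; the grasp point (between the pads) lies 19 mm behind it; z points along the fingers, y is the direction in which the jaws open and shut (so a half turn about z gives the same grasp; the last joint's range is limited). The gripper opens to 88 mm and grips with 3 to 60 N. Pads are 18 mm wide; open, the fingers measure 123 mm over their backs; the gripper's body (75 mm by 187 mm) begins 45 mm behind the grasp point.
Start: joints at [1.087, 0.264, 1.604, -0, 1.274, -0.037], TCP at [0.292, 0.609, 0.239] pointing down, gripper open.
Joint ranges: [-2.63, 2.63], [-0.94, 2.18], [0.31, 2.57], [-1.31, 4.45], [0, 2.66], [-2.55, 2.55]. Speed limits (rad/s): [2.57, 2.57, 3.14, 3.14, 3.14, 3.14].

## Interface

Orientations are given as a 3x3 rotation matrix whose columns are the frame's x, y, z axes.
In Python, from station import env gives the robot as it stands.
- The arm moves only by the tool drive_tool, never from a script. Its argument "moves" is a list of rows, each a list of 3 entries, a list of its own where there are three numbers: the shift along the tool's x, y, z in units of 25 mm (1.0 is 25 mm), then the turn, a rotation vector about the tool's x, y, z in units of 6 degrees (1.0 is 6 degrees), then the finger opening in mm, from 0 to 88.1. A call has 1 to 12 rows; each row is the pose to reach, as a shift and turn from the pose commanded when the call began, along the tool's axes at that moment; what a row does not reach only later rows make up. A row lasts 1/10 s, in which the tool goes at most 50 mm and 8.59 degrees, less where a joint would pass 70% of its speed; a pose out of reach is approached as far as the arm can. A call with a gripper value outside its range is refused whole. The fingers move at their own pace and stop on an object; "grip_force" is the grip in N (left out, the last holds). Time passes only in rows, so rows that repeat a pose let the fingers close. It gives the time, the measured TCP pose, the force and the opening at its end, in the units of the state.
- env.observe(): the state, without advancing time (a new reading comes with each control period).
- env.read_camera(name): name is "side" or "top" or "wrist"; returns the picture (400x640x3 uint8, red, green, blue); there is no depth.
- env.camera_params(name): a dict with "camera_matrix" (3x3 intrinsics, pixels), "k1" (the pictures are not rectified: a ray, as slopes to the right and down, at radius r is drawn at 1 + k1 r^2 times it, then the intrinsics apply), "world_to_cam" (4x4, takes a point from world to camera coordinates); the wrist camera has in their place "mount" (4x4, takes a point from camera to tool coordinates, whose origin is the TCP and whose axes are the flange's). Camera axes: x right, y down, z forward; pixel columns grow to the right and rows downward; lengths in m; the calibration is good to about 2 mm. A picture is of the moment at which its call begins: read the wrist's pose just before it. camera_params takes no time and is no camera call.
- env.finish_job(): hands the job in, once; it reports no verdict.
The state is a dict: "time": time; "q": joint angles; "joint_vel": joint speeds; "effort": joint torques, N m; "eef_pos": TCP position; "eef_rot": TCP orientation; "contact_force": force on the tool from outside, world axes, zero at the start; "moment": the same for the moment, N m; "grip_width": finger opening in m.
Only numpy, scipy, OpenCV 4.12 (cv2) and the standard library are available. Lean on these libraries where they do the work, as an engineer would, in place of code of your own. Each camera call takes 0.05 s, during which the arm holds its last target. There are 200 camera calls.

## Working session

There is one attempt and no reset: what is moved stays moved. The work goes in short steps, Python scripts to look and compute and a tool call to move; the robot and the scene stay as the last step left them, time stands still between calls to the robot, and variables do not carry over. Pictures are saved under pics/ and viewed, about 8 in all and at most 12, crops included, and the job is handed in when it is done.

Besides the shell and the picture viewer there is one more tool, called by a JSON object that holds its "fn" and its "kwargs", one argument or row to a line. drive_tool: Moves the arm, as the interface text tells. Its arguments: {"type":"object","properties":{"moves":{"type":"array"},"grip_force":{"type":"number"}},"required":["moves"]}

```bash
ls; mkdir -p pics; cat > h.py <<'E'
import numpy as np, cv2
from station import env
def grab(name,fn=None):
    s=env.observe(); im=env.read_camera(name)
    if fn: cv2.imwrite('pics/'+fn,cv2.cvtColor(im,cv2.COLOR_RGB2BGR))
    return s,im
def cam(name,s=None):
    p=env.camera_params(name); K=np.array(p['camera_matrix'])
    if 'mount' in p:
        T=np.eye(4);T[:3,:3]=s['eef_rot'];T[:3,3]=s['eef_pos'];C=T@np.array(p['mount'])
    else: C=np.linalg.inv(np.array(p['world_to_cam']))
    return K,p['k1'],C
def ray(name,px,s=None):
    K,k,C=cam(name,s)
    d=cv2.undistortPoints(np.array([[px]],float),K,np.array([k,0,0,0.]))[0,0]
    v=C[:3,:3]@np.array([d[0],d[1],1]); return C[:3,3],v/np.linalg.norm(v)
def onz(name,px,z,s=None):
    o,v=ray(name,px,s); return o+v*(z-o[2])/v[2]
def proj(name,P,s=None):
    K,k,C=cam(name,s); W=np.linalg.inv(C)
    return cv2.projectPoints(np.array([P],float).reshape(-1,1,3),cv2.Rodrigues(W[:3,:3])[0],W[:3,3],K,np.array([k,0,0,0.]))[0].reshape(-1,2)
E
python3 - <<'E'
from h import *
for n in('top','side'):
    grab(n,n+'0.png'); print(n,cam(n)[2].round(3))
s=env.observe();print(s['eef_pos'],s['eef_rot'],s['grip_width'],env.camera_params('wrist')['mount'])
E
```

```text
pics
top [[-0.006 -0.992  0.127  0.308]
 [-1.     0.007  0.008 -0.038]
 [-0.009 -0.127 -0.992  1.268]
 [ 0.     0.     0.     1.   ]]
side [[ 0.976 -0.119  0.185  0.226]
 [-0.22  -0.564  0.796 -1.089]
 [ 0.01  -0.817 -0.576  0.805]
 [ 0.     0.     0.     1.   ]]
[0.29134599 0.60817875 0.23748436] [[-9.01839123e-01  4.32070953e-01 -9.42334886e-04]
 [ 4.32071975e-01  9.01837314e-01 -1.80763247e-03]
 [ 6.88072786e-05 -2.03735018e-03 -9.99997922e-01]] 0.08793698385515414 [[-7.29609223e-04 -9.57143137e-01 -2.89614368e-01  7.57569513e-02]
 [ 9.99999566e-01 -5.30339793e-04 -7.66529003e-04 -5.21262341e-05]
 [ 5.80083951e-04 -2.89614801e-01  9.57143109e-01 -1.47218885e-01]
 [ 0.00000000e+00  0.00000000e+00  0.00000000e+00  1.00000000e+00]]
```

View pics/top0.png

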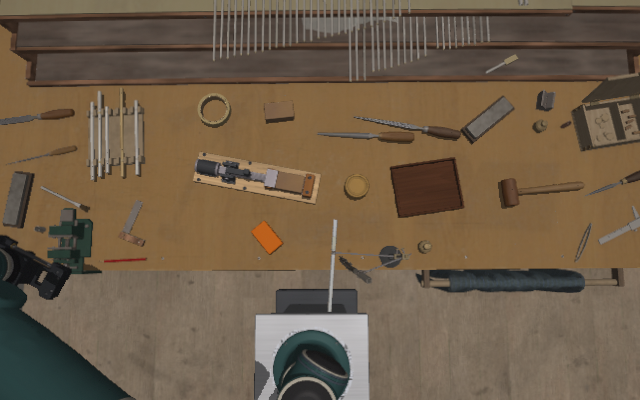

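View pics/side0.png

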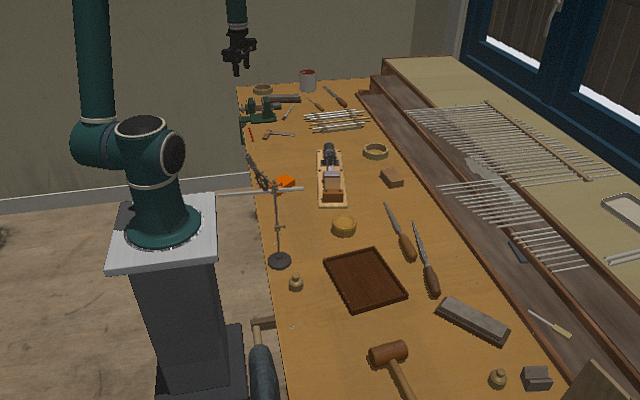

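Candidates:
- Clamped cork block: top view px (293,182).
- Loose cork block: (279,111), not wanted.
- Orange block: (267,237), not meant.
- Tray: (427,187).

I'll check the clamp in a close crop and measure the stand near the base.

```bash
python3 - <<'E'
from h import *
im=cv2.imread('pics/top0.png'); a=cv2.resize(im[140:215,185:330],None,fx=5.4,fy=5.4,interpolation=cv2.INTER_CUBIC)
b=cv2.imread('pics/side0.png'); cv2.imwrite('pics/crop1.png',a)
# stand: pole base & top
print('stand base top',onz('top',(391,257),0),'side',onz('side',(279,262),0))
# bar far end seen top (335,222), side (303,188); near end top(330,310) side(217,192)
def tri(p,q):
    o1,v1=ray('top',p);o2,v2=ray('side',q)
    A=np.c_[v1,-v2];t=np.linalg.lstsq(A,o2-o1,rcond=None)[0];x,y=o1+v1*t[0],o2+v2*t[1];return ((x+y)/2).round(3),np.linalg.norm(x-y).round(4)
print(tri((335,222),(303,188)),tri((330,310),(217,192)))
for n,p in dict(work=(293,182),tab=(243,173),hous=(212,167),).items(): print(n,onz('top',p,.04).round(3))
g=cv2.cvtColor(im,cv2.COLOR_BGR2HSV); 
sub=im[150:225,380:475].astype(int); m=(sub.sum(2)<190).astype(np.uint8); m=cv2.morphologyEx(m,cv2.MORPH_CLOSE,np.ones((5,5)))
c=max(cv2.findContours(m,0,2)[0],key=cv2.contourArea); r=cv2.minAreaRect(c); bx=cv2.boxPoints(r)+[380,150]
print(r,bx); P=np.array([onz('top',q,.018) for q in bx]); print(P.round(3),P.mean(0),[np.linalg.norm(P[i]-P[i-1]) for i in range(4)])
E
```

```text
stand base top [ 0.30832946 -0.22661419  0.        ] side [ 0.30960196 -0.22475507  0.        ]
(array([ 0.403, -0.065,  0.118]), np.float64(0.0057)) (array([ 0.172, -0.05 ,  0.127]), np.float64(0.0066))
work [0.521 0.051 0.04 ]
tab [0.548 0.194 0.04 ]
hous [0.566 0.283 0.04 ]
((46.581298828125, 37.248497009277344), (52.9340934753418, 67.87083435058594), 81.34745788574219) [[389.05034924 166.18798828]
 [456.14873505 155.97736359]
 [464.11225128 208.30900574]
 [397.01386261 218.51963043]]
[[ 0.569 -0.225  0.018]
 [ 0.598 -0.421  0.018]
 [ 0.445 -0.437  0.018]
 [ 0.417 -0.244  0.018]] [ 0.5073085  -0.33153379  0.018     ] [np.float64(0.15323322387092714), np.float64(0.19783105214840097), np.float64(0.15384298673875826), np.float64(0.19479268817438386)]
```

View pics/crop1.png

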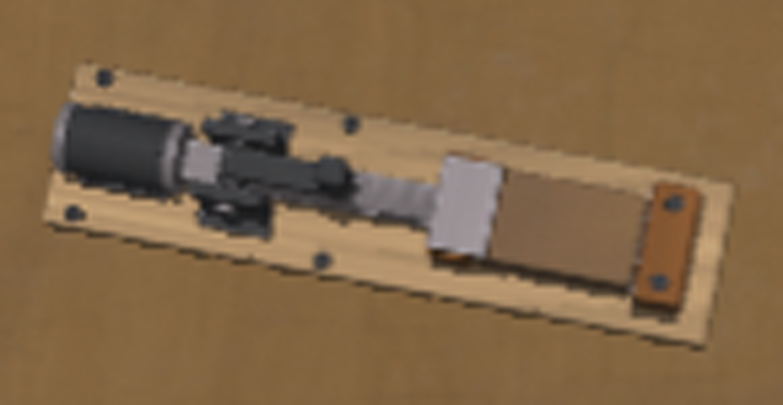

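```bash
cat >> h.py <<'E'
def tomove(s,target,yaw=None):
    R=np.array(s['eef_rot']); d=R.T@(np.array(target)-s['eef_pos'])/.025
    cy=np.degrees(np.arctan2(R[1,1],R[0,1])); return 'units',d.round(2),'yaw tool y',round(cy,1)
E
python3 - <<'E'
from h import *
c=lambda u,v:(185+u/5.4-.4,140+v/5.4-.4)
A=[onz('top',c(*p),.012)[:2] for p in((85,65),(733,185),(45,222),(705,347))]
print(np.round(A,3)); 
for a,b in((0,1),(2,3)): d=A[a]-A[b]; print('axis',d/np.linalg.norm(d),np.degrees(np.arctan2(d[1],d[0])))
print('tab',onz('top',c(335,170),.083))
# work's corners at fixed jaw, top of cork z .041
P=[onz('top',c(*p),.041) for p in((648,193),(630,283))];print('work -y end',np.round(P,3),np.linalg.norm(P[0]-P[1]))
d=A[0]-A[1]+A[2]-A[3];d/=np.linalg.norm(d); w=(P[0]+P[1])[:2]/2+d*.043; print('work',w,'tab from work',w+d*.116)
s=env.observe(); t=onz('top',c(335,170),.083); print(tomove(s,[t[0],t[1],.2]),s['time'])
E
```

```text
[[ 0.618  0.326]
 [ 0.549 -0.026]
 [ 0.532  0.345]
 [ 0.461 -0.011]]
axis [0.1926872  0.98126023] 78.8903519791449
axis [0.19396272 0.9810089 ] 78.81586507775104
tab [0.54488028 0.17590757 0.083     ]
work -y end [[0.54  0.018 0.041]
 [0.492 0.028 0.041]] 0.04866026450222136
work [0.52411653 0.0653799 ] tab from work [0.54654262 0.17919146]
('units', array([-16.62, -11.21,   1.52]), 'yaw tool y', np.float64(64.4)) 0.1
```

{"fn": "drive_tool", "kwargs": {
  "moves": [
    [[-16.6, -11.2, 0.8], [0, 0, 12.6], 50],
    [[-16.6, -11.2, 0.8], [0, 0, 12.6], 50],
    [[-16.6, -11.2, 0.8], [0, 0, 12.6], 50],
    [[-16.6, -11.2, 0.8], [0, 0, 12.6], 50],
    [[-16.6, -11.2, 0.8], [0, 0, 12.6], 50],
    [[-16.6, -11.2, 0.8], [0, 0, 12.6], 50],
    [[-16.6, -11.2, 0.8], [0, 0, 12.6], 50],
    [[-16.6, -11.2, 0.8], [0, 0, 12.6], 50],
    [[-16.6, -11.2, 0.8], [0, 0, 12.6], 50],
    [[-16.6, -11.2, 0.8], [0, 0, 12.6], 50],
    [[-16.6, -11.2, 0.8], [0, 0, 12.6], 50],
    [[-16.6, -11.2, 0.8], [0, 0, 12.6], 50]
  ]
}}

```text
time: 1.3
eef_pos: [0.545, 0.1757, 0.2181]
eef_rot: [[0.197, 0.98, -0.001], [0.98, -0.197, 0.0], [-0.0, -0.001, -1.0]]
contact_force: [-0.2, 0.1, -0.6]
grip_width: 0.0501
```

{"fn": "drive_tool", "kwargs": {
  "moves": [
    [[0, 0, 0], [0, 0, 0], 50],
    [[0, 0, 0], [0, 0, 0], 50],
    [[0, 0, 0], [0, 0, 0], 50]
  ]
}}

```text
time: 1.6
eef_pos: [0.5443, 0.1783, 0.2187]
eef_rot: [[0.192, 0.981, -0.0], [0.981, -0.192, 0.0], [0.0, -0.0, -1.0]]
contact_force: [-0.1, 0.3, 0.6]
grip_width: 0.0498
```

```bash
python3 - <<'E'
from h import *
import pickle
s,im=grab('wrist','w1.png'); pickle.dump(s,open('s1.pkl','wb'))
print(s['time'],s['eef_pos'],np.round(s['eef_rot'],3),s['q'])
print(proj('wrist',[[.546,.178,.083],[.546,.178,.072],[.524,.065,.041]],s))
E
```

```text
1.6 [0.54426463 0.17827574 0.21871395] [[ 0.192  0.981 -0.   ]
 [ 0.981 -0.192  0.   ]
 [ 0.    -0.    -1.   ]] [2.72977487e-01 8.53086644e-02 1.84961284e+00 1.28789656e-04
 1.20675644e+00 4.66073257e-01]
[[320.21327781 185.03050828]
 [320.10248329 181.91778522]
 [319.73044681 276.83067375]]
```

View pics/w1.png

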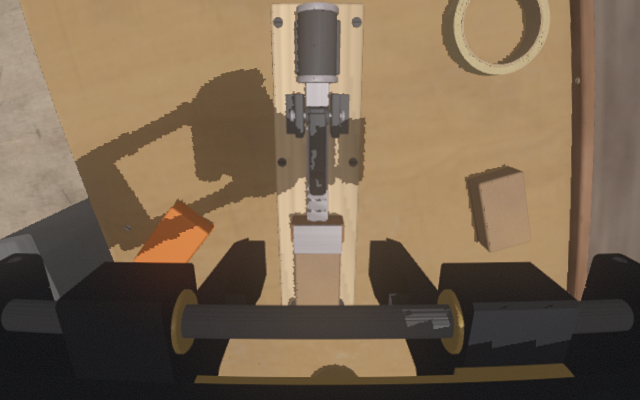

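The tab's end is at about (317,193), in line with the finger gap (centre ≈ 317) and with its projection. The next move is straight down and grip.

{"fn": "drive_tool", "kwargs": {
  "moves": [
    [[0, 0, 1.5], [0, 0, 0], 50],
    [[0, 0, 3], [0, 0, 0], 50],
    [[0, 0, 4.5], [0, 0, 0], 50],
    [[0, 0, 5.5], [0, 0, 0], 50],
    [[0, 0, 6.1], [0, 0, 0], 50],
    [[0, 0, 6.5], [0, 0, 0], 50],
    [[0, 0, 6.5], [0, 0, 0], 50],
    [[0, 0, 6.5], [0, 0, 0], 50]
  ],
  "grip_force": 15
}}

```text
time: 2.45
eef_pos: [0.5459, 0.1774, 0.0574]
eef_rot: [[0.194, 0.981, 0.002], [0.981, -0.194, 0.001], [0.001, 0.002, -1.0]]
contact_force: [0.7, 0.2, 0.1]
grip_width: 0.05
```

{"fn": "drive_tool", "kwargs": {
  "moves": [
    [[0, 0, 0], [0, 0, 0], 5],
    [[0, 0, 0], [0, 0, 0], 5],
    [[0, 0, 0], [0, 0, 0], 5],
    [[0, 0, 0], [0, 0, 0], 5],
    [[0, 0, 0], [0, 0, 0], 5],
    [[0, 0, 0], [0, 0, 0], 5],
    [[0, 0, 0], [0, 0, 0], 5]
  ]
}}

```text
time: 3.15
eef_pos: [0.5443, 0.177, 0.0564]
eef_rot: [[0.194, 0.981, -0.001], [0.981, -0.194, -0.0], [-0.0, -0.001, -1.0]]
contact_force: [-4.9, 0.8, 5.6]
grip_width: 0.0138
```

{"fn": "drive_tool", "kwargs": {
  "moves": [
    [[0.05, 0, -0.16], [0, -0.67, 0], 5],
    [[0.12, 0, -0.32], [0, -1.34, 0], 5],
    [[0.19, 0, -0.48], [0, -2.0, 0], 5],
    [[0.28, 0, -0.62], [0, -2.67, 0], 5],
    [[0.38, 0, -0.77], [0, -3.34, 0], 5],
    [[0.38, 0, -0.77], [0, -3.34, 0], 5],
    [[0.38, 0, -0.77], [0, -3.34, 0], 5],
    [[0.38, 0, -0.77], [0, -3.34, 0], 5],
    [[0.38, 0, -0.77], [0, -3.34, 0], 5],
    [[0.38, 0, -0.77], [0, -3.34, 0], 5],
    [[0.38, 0, -0.77], [0, -3.34, 0], 5],
    [[0.38, 0, -0.77], [0, -3.34, 0], 5]
  ]
}}

```text
time: 4.35
eef_pos: [0.5459, 0.1857, 0.0749]
eef_rot: [[0.182, 0.981, -0.068], [0.921, -0.195, -0.337], [-0.344, -0.002, -0.939]]
contact_force: [-4.5, -2.4, -1.5]
grip_width: 0.0138
```

{"fn": "drive_tool", "kwargs": {
  "moves": [
    [[0, 0, 0], [0, 0, 0], 5],
    [[0, 0, 0], [0, 0, 0], 5],
    [[0, 0, 0], [0, 0, 0], 5],
    [[0, 0, 0], [0, 0, 0], 5],
    [[0, 0, 0], [0, 0, 0], 5],
    [[0, 0, 0], [0, 0, 0], 5]
  ]
}}

```text
time: 4.95
eef_pos: [0.5459, 0.1857, 0.0749]
eef_rot: [[0.182, 0.981, -0.068], [0.921, -0.195, -0.337], [-0.344, -0.002, -0.939]]
contact_force: [-3.5, -2.4, -1.0]
grip_width: 0.0141
```

```bash
python3 - <<'E'
from h import *
_,a=grab('top');_,b=grab('side');s,w=grab('wrist')
f=lambda i,k:cv2.resize(i,(390,int(i.shape[0]*390/i.shape[1])))
o=np.vstack([np.hstack([f(a[140:215,185:330],0),f(b[120:215,270:393],0)[:201]]),cv2.resize(w,(780,390))[:390]])
cv2.imwrite('pics/m2.png',cv2.cvtColor(o,cv2.COLOR_RGB2BGR)); print(s['time'])
E
```

```text
5.05
```

View pics/m2.png

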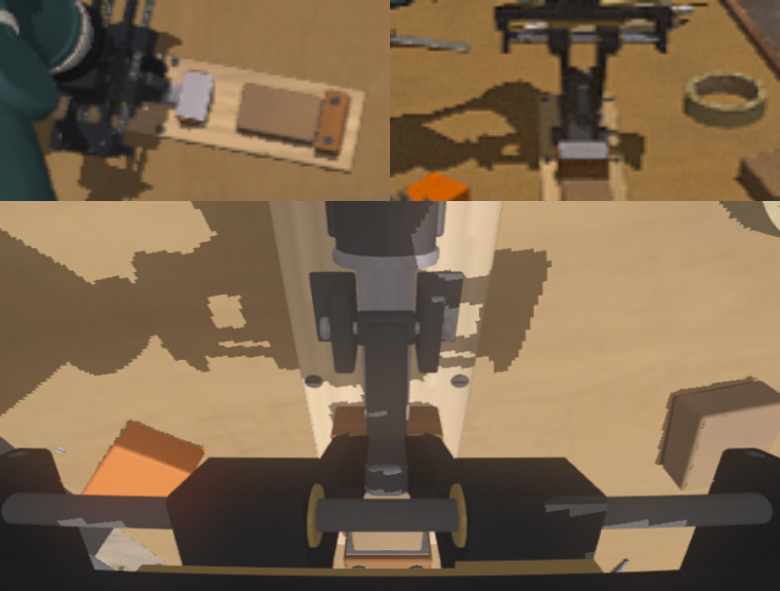

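The top crop shows the jaw clear of the cork by about 29 mm, so the bar is fully back. I'll release the tab and rise.

{"fn": "drive_tool", "kwargs": {
  "moves": [
    [[0, 0, 0], [0, 0, 0], 60],
    [[0, 0, 0], [0, 0, 0], 60],
    [[0, 0, 0], [0, 0, 0], 60],
    [[0, 0, 0], [0, 0, 0], 60],
    [[0, 0, 0], [0, 0, 0], 60],
    [[-0.35, 0, -0.94], [0, 0, 0], 60],
    [[-0.7, 0, -1.9], [0, 1, 0], 75],
    [[-1.05, 0, -2.8], [0, 2, 0], 75],
    [[-1.4, 0, -3.8], [0, 3, 0], 75],
    [[-1.65, 0, -4.5], [0, 3.34, 0], 75],
    [[-1.65, 0, -4.5], [0, 3.34, 0], 75],
    [[-1.65, 0, -4.5], [0, 3.34, 0], 75]
  ]
}}

```text
time: 6.3
eef_pos: [0.5469, 0.1857, 0.1954]
eef_rot: [[0.195, 0.981, 0.001], [0.981, -0.195, -0.001], [-0.0, 0.001, -1.0]]
contact_force: [0.0, -0.5, 0.1]
grip_width: 0.0748
```

```bash
python3 - <<'E'
from h import *
s=env.observe();print(s['time'],s['eef_pos'],np.round(s['eef_rot'],3)); print(tomove(s,[.524,.066,.19]))
_,a=grab('top')
# work after release
c=a[140:215,185:330];cv2.imwrite('pics/t3.png',cv2.cvtColor(cv2.resize(c,None,fx=5.4,fy=5.4,interpolation=cv2.INTER_CUBIC),cv2.COLOR_RGB2BGR))
E
```

```text
6.3 [0.54691327 0.18574604 0.19542265] [[ 0.195  0.981  0.001]
 [ 0.981 -0.195 -0.001]
 [-0.     0.001 -1.   ]]
('units', array([-4.88,  0.03,  0.22]), 'yaw tool y', np.float64(-11.2))
```

View pics/t3.png

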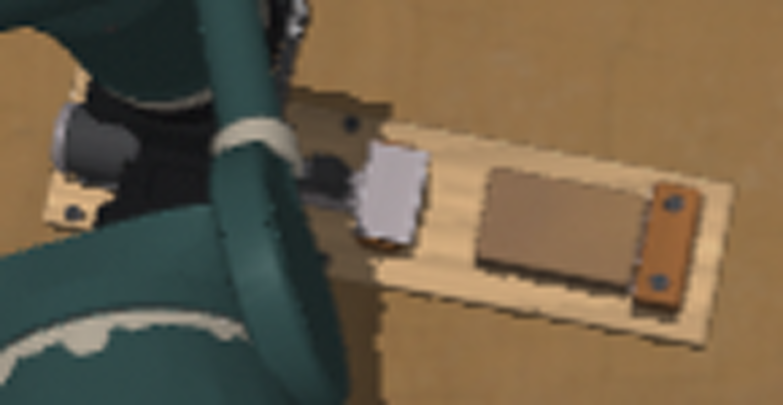

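{"fn": "drive_tool", "kwargs": {
  "moves": [
    [[-1.5, 0, 0], [0, 0, 0], 80],
    [[-3, 0, 0], [0, 0, 0], 80],
    [[-4.2, 0, 0], [0, 0, 0], 80],
    [[-4.9, 0, 0], [0, 0, 0], 80],
    [[-4.9, 0, 0], [0, 0, 0], 80],
    [[-4.9, 0, 0], [0, 0, 0], 80]
  ]
}}

```text
time: 6.95
eef_pos: [0.5224, 0.0664, 0.1938]
eef_rot: [[0.194, 0.981, -0.003], [0.981, -0.194, -0.0], [-0.001, -0.003, -1.0]]
contact_force: [-1.4, 0.2, 0.2]
grip_width: 0.0801
```

The bar stays back with a gap of about 33 mm, and the cork is still in place (crop centre ≈ (561,226)). I'll descend and grip it.

{"fn": "drive_tool", "kwargs": {
  "moves": [
    [[0, 0, 1.8], [0, 0, 0], 80],
    [[0, 0, 3.6], [0, 0, 0], 80],
    [[0, 0, 5], [0, 0, 0], 80],
    [[0, 0, 6], [0, 0, 0], 80],
    [[0, 0, 6.6], [0, 0, 0], 80],
    [[0, 0, 7], [0, 0, 0], 80],
    [[0, 0, 7], [0, 0, 0], 80],
    [[0, 0, 7], [0, 0, 0], 80]
  ],
  "grip_force": 15
}}

```text
time: 7.75
eef_pos: [0.524, 0.0663, 0.0211]
eef_rot: [[0.194, 0.981, 0.002], [0.981, -0.194, 0.0], [0.0, 0.001, -1.0]]
contact_force: [-0.2, -0.8, 0.4]
grip_width: 0.0797
```

{"fn": "drive_tool", "kwargs": {
  "moves": [
    [[0, 0, 0], [0, 0, 0], 40],
    [[0, 0, 0], [0, 0, 0], 40],
    [[0, 0, 0], [0, 0, 0], 40],
    [[0, 0, 0], [0, 0, 0], 40],
    [[0, 0, 0], [0, 0, 0], 40],
    [[0, 0, 0], [0, 0, 0], 40]
  ]
}}

```text
time: 8.35
eef_pos: [0.5233, 0.0658, 0.0209]
eef_rot: [[0.194, 0.981, 0.001], [0.981, -0.194, 0.0], [0.0, 0.001, -1.0]]
contact_force: [-1.9, -0.3, 4.6]
grip_width: 0.0502
```

{"fn": "drive_tool", "kwargs": {
  "moves": [
    [[0, 0, -0.8], [0, 0, 0], 40],
    [[0, 0, -2.2], [0, 0, 0], 40],
    [[0, 0, -4], [0, 0, 0], 40],
    [[0, 0, -5.8], [0, 0, 0], 40],
    [[0, 0, -7], [0, 0, 0], 40],
    [[0, 0, -7], [0, 0, 0], 40],
    [[0, 0, -7], [0, 0, 0], 40]
  ]
}}

```text
time: 9.05
eef_pos: [0.5231, 0.0659, 0.1954]
eef_rot: [[0.194, 0.981, 0.001], [0.981, -0.194, 0.0], [0.0, 0.001, -1.0]]
contact_force: [-0.1, 0.1, -0.8]
grip_width: 0.0502
```

{"fn": "drive_tool", "kwargs": {
  "moves": [
    [[-1, 0.1, 0], [0, 0, -0.2], 40],
    [[-2.5, 0.4, 0], [0, 0, -0.5], 40],
    [[-4.2, 0.7, 0], [0, 0, -0.9], 40],
    [[-5.9, 0.9, 0], [0, 0, -1.2], 40],
    [[-7.6, 1.2, 0], [0, 0, -1.6], 40],
    [[-9.3, 1.4, 0], [0, 0, -1.9], 40],
    [[-11, 1.7, 0], [0, 0, -2.2], 40],
    [[-12.7, 2, 0], [0, 0, -2.6], 40],
    [[-14.2, 2.2, 0], [0, 0, -2.9], 40],
    [[-15.3, 2.4, 0], [0, 0, -3.1], 40],
    [[-15.7, 2.45, 0], [0, 0, -3.2], 40],
    [[-15.7, 2.45, 0], [0, 0, -3.2], 40]
  ]
}}

```text
time: 10.25
eef_pos: [0.5054, -0.3312, 0.1926]
eef_rot: [[-0.137, 0.991, -0.004], [0.991, 0.137, 0.003], [0.003, -0.003, -1.0]]
contact_force: [0.5, 1.3, -0.5]
grip_width: 0.0504
```

```bash
python3 - <<'E'
from h import *
s,w=grab('wrist');_,b=grab('side');_,a=grab('top')
print(s['time'],s['eef_pos'],s['grip_width'],np.round(s['eef_rot'],3),proj('wrist',[[.507,-.332,.018]],s))
o=np.vstack([cv2.resize(w,(640,400)),np.hstack([cv2.resize(b[200:340,290:450],(228,200)),cv2.resize(a[140:240,370:490],(240,200)),np.zeros((200,172,3),np.uint8)])])
cv2.imwrite('pics/m4.png',cv2.cvtColor(o,cv2.COLOR_RGB2BGR))
E
```

```text
10.25 [ 0.50542325 -0.33119802  0.192554  ] 0.05039714976144695 [[-0.137  0.991 -0.004]
 [ 0.991  0.137  0.003]
 [ 0.003 -0.003 -1.   ]] [[320.01937129 176.85196923]]
```

View pics/m4.png

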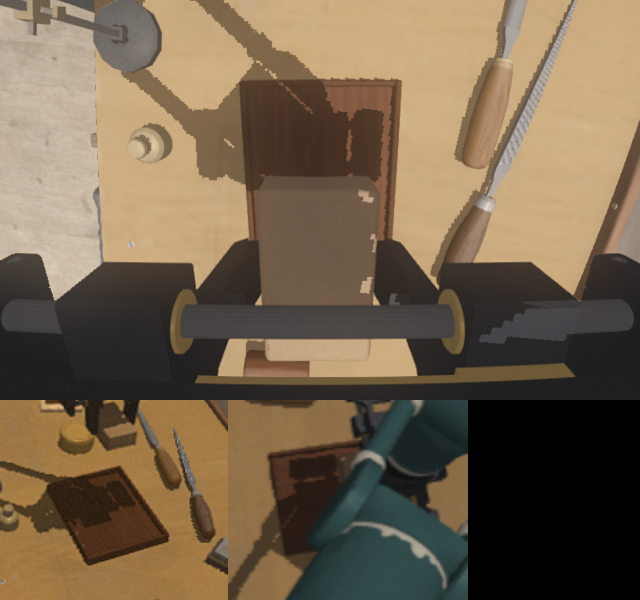

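The block is held level over the tray. In the wrist view the tray's +y rim is at row ~80, which fits the measured centre. I'll lower it now.

{"fn": "drive_tool", "kwargs": {
  "moves": [
    [[0, 0, 1.7], [0, 0, 0], 40],
    [[0, 0, 3.4], [0, 0, 0], 40],
    [[0, 0, 5], [0, 0, 0], 40],
    [[0, 0, 6], [0, 0, 0], 40],
    [[0, 0, 6.6], [0, 0, 0], 40],
    [[0, 0, 6.9], [0, 0, 0], 40],
    [[0, 0, 7], [0, 0, 0], 40],
    [[0, 0, 7], [0, 0, 0], 40],
    [[0, 0, 7], [0, 0, 0], 40]
  ]
}}

```text
time: 11.3
eef_pos: [0.508, -0.3318, 0.022]
eef_rot: [[-0.139, 0.99, 0.002], [0.99, 0.139, -0.002], [-0.002, 0.002, -1.0]]
contact_force: [0.1, -0.2, -1.3]
grip_width: 0.0503
```

{"fn": "drive_tool", "kwargs": {
  "moves": [
    [[0, 0, 0.1], [0, 0, 0], 40],
    [[0, 0, 0.18], [0, 0, 0], 40],
    [[0, 0, 0.24], [0, 0, 0], 40],
    [[0, 0, 0.24], [0, 0, 0], 40]
  ]
}}

```text
time: 11.7
eef_pos: [0.507, -0.3313, 0.0149]
eef_rot: [[-0.139, 0.99, 0.0], [0.99, 0.139, -0.0], [-0.0, 0.0, -1.0]]
contact_force: [-0.6, 0.6, 3.5]
grip_width: 0.0502
```

{"fn": "drive_tool", "kwargs": {
  "moves": [
    [[0, 0, 0], [0, 0, 0], 68],
    [[0, 0, 0], [0, 0, 0], 68],
    [[0, 0, 0], [0, 0, 0], 68],
    [[0, 0, 0], [0, 0, 0], 68],
    [[0, 0, -0.6], [0, 0, 0], 68],
    [[0, 0, -1.6], [0, 0, 0], 68],
    [[0, 0, -3], [0, 0, 0], 68],
    [[0, 0, -4.8], [0, 0, 0], 68],
    [[0, 0, -6.5], [0, 0, 0], 68],
    [[0, 0, -7.5], [0, 0, 0], 68],
    [[0, 0, -7.5], [0, 0, 0], 68]
  ]
}}

```text
time: 12.8
eef_pos: [0.5097, -0.3331, 0.2089]
eef_rot: [[-0.139, 0.99, 0.009], [0.99, 0.139, -0.007], [-0.008, 0.008, -1.0]]
contact_force: [0.7, -0.4, -0.1]
grip_width: 0.0682
```

{"fn": "drive_tool", "kwargs": {
  "moves": [
    [[1, 0, -0.5], [0, 0, 0], 68],
    [[2.5, 0, -1], [0, 0, 0], 68],
    [[4, 0, -1.5], [0, 0, 0], 68],
    [[5.5, 0, -1.5], [0, 0, 0], 68],
    [[7, 0, -1.5], [0, 0, 0], 68],
    [[8, 0, -1.5], [0, 0, 0], 68],
    [[8, 0, -1.5], [0, 0, 0], 68],
    [[8, 0, -1.5], [0, 0, 0], 68]
  ]
}}

```text
time: 13.6
eef_pos: [0.4786, -0.1327, 0.2388]
eef_rot: [[-0.141, 0.99, -0.001], [0.99, 0.141, -0.0], [-0.0, -0.001, -1.0]]
contact_force: [0.1, 0.5, -1.2]
grip_width: 0.0681
```

```bash
python3 - <<'E'
from h import *
_,b=grab('side');s,a=grab('top')
print(s['time'],s['eef_pos'],s['contact_force'])
o=np.hstack([cv2.resize(a[130:240,185:490],None,fx=1.6,fy=1.6),cv2.resize(b[120:340,270:420],(120,176))])
o=np.vstack([cv2.resize(a[140:220,370:490],(780,300)),cv2.resize(np.hstack([b[225:325,300:430],b[125:225,280:410]]),(780,300))])
cv2.imwrite('pics/m5.png',cv2.cvtColor(o,cv2.COLOR_RGB2BGR))
E
```

```text
13.65 [ 0.47879448 -0.13335594  0.23886437] [ 0.03616772 -0.36504734  0.13482424]
```

View pics/m5.png

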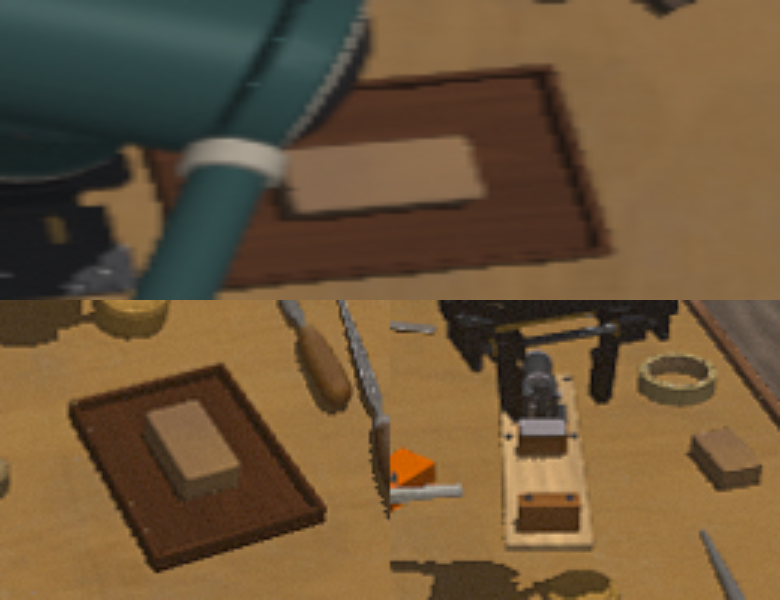

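The block lies flat near the middle of the tray, the clamp is empty with its jaw back, and the gripper is clear. I'll hand the job in.

```bash
python3 -c "
from station import env
print(env.finish_job())"
```

```text
the job is handed in; nothing more can be done
None
```

The job is done and handed in at about 13.7 s of the 51 s allowed. I lifted the pawl by its tab (0.35 rad) and held it for over a second. I let go only once the camera showed the bar fully back, with the jaw about 30 mm clear of the block. I then took the cork block from the clamp, lowered it onto the tray floor and backed the gripper away.

- **Block:** the last side and top pictures show it flat and near the middle of the tray. By the gripper's position at release it is within a few mm of the measured tray centre.
- **Clamp:** it is empty and the bar is still back.
- **Other objects:** the loose cork block and the orange one look untouched in the last pictures.
- **Forces:** the highest I read at the end of a move was about 7.5 N.
- **Checks:** none failed or disagreed. I had no direct reading of the bar's slide or the block's final height, so those rest on the pictures and the gripper's own position.

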